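# Fetch the steamer lid from under the plank and cover the steamer

### The arm

A 7-joint arm with a two-finger parallel gripper is mounted at the origin on the work surface. World frame = base frame: x ahead of the robot, y to its left, z up, the work surface at z = 0. Lengths are in m, angles in rad, forces in N, time in s.
With the tool pointing down it reaches from about 0.4 to 0.875 m from the base axis. Payload 19.3 kg.
Tool frame: the origin (TCP) lies on the centre line of the jaws, within the pads' length; the fingertips stand 14 mm ahead of it and the grasp point (between the pads) lies 5 mm behind it; z points along the fingers, y is the line along which they close (so a half turn about z gives the same grasp; the last joint's range is limited). The gripper opens to 85 mm and grips with 20 to 120 N. Pads are 22 mm wide; open, the fingers measure 114 mm over their backs; the gripper's body (76 mm by 85 mm) begins 54 mm behind the grasp point. The pads swing forward as they close: fully open they stand 13 mm farther back than shut.
Start: joints at [-1.216, 0.521, -0.036, 1.599, 0.021, 1.021, -0.113], TCP at [0.258, 0.569, 0.245] pointing down, gripper open.
Joint ranges: [-2.91, 2.91], [-0.3, 2.13], [-1.5, 1.42], [0.17, 2.43], [-1.26, 4.41], [0.16, 1.93], [-2.52, 2.52]. Speed limits (rad/s): [1.89, 1.89, 2.39, 2.39, 3.01, 3.01, 3.01].

### API

Orientations are given as [roll, pitch, yaw] about the fixed x, y, z axes, in that order (R = Rz(yaw) Ry(pitch) Rx(roll)).
In Python, from workcell import bot, grab_frame, regions_of gives the robot as it stands. The module is installed in compiled form; this text tells all that it offers.
- The arm moves only by the tool play_rows, never from a script. Its argument "plan" is a list of rows, each a list of 3 entries, a list of its own where there are three numbers: the shift along the tool's x, y, z in units of 2.5 cm (1.0 is 2.5 cm), then the turn, a rotation vector about the tool's x, y, z in units of 0.15 rad (1.0 is 0.15 rad), then the closure, from -1 (fully open) to 1 (shut). In form: [[[tx, ty, tz], [rx, ry, rz], jaw], ...]. A call has 1 to 20 rows; each row shifts and turns the commanded pose from where the row before left it, along the tool's axes as they then stand; what a row does not reach is not made up. A row lasts 1/8 s, in which the tool goes at most 62.5 mm and 10.7 degrees, less where a joint would pass 70% of its speed; a pose out of reach is approached as far as the arm can. A call with a number of a shift or a turn outside -1 to 1 is refused whole. A call with a gripper value outside its range is refused whole. The fingers move at their own pace and stop on an object; "newtons" is the grip in N (left out, the last holds). Time passes only in rows, so rows that do not move let the fingers close. It gives the time, the measured TCP pose, the force, the opening and the grip force at its end, in the units of the state.
- bot.observe(): the state, without advancing time (a new reading comes with each control period).
- grab_frame(name): name is "scene" or "side" or "wrist"; returns a dict with "pixels" (480x640x3 uint8, red, green, blue), "depth" (480x640 float32, m along the optical axis (not along the pixel's ray), 0 where there is no reading), "camera_matrix" (3x3 intrinsics, pixels), "R" (3x3) and "t" (3): a world point X has camera coordinates R X + t. Camera axes: x right, y down, z forward; pixel columns grow to the right and rows downward; lengths in m; the calibration is good to about 2 mm. A picture is of the moment at which its call begins.
- bot.job_done(): hands the job in; it is judged then, once.
Trained networks look in the newest picture that a camera, given by its name, has taken for a name from the list of things; names that differ only in an ending like _2 or _b are one class to them, and where a whole thing is asked for, a point or a joint stands for the part that bears it (a point fixed in the world has none). Each returns a list of dicts, best first, with "p" (0 to 1); they miss things now and then, are a little off and sometimes report something else, mostly with a low value. They report only what shows in the picture. A call takes as long as a camera call. They do not tell look-alikes from the thing itself.
- regions_of(thing, camera): "mask" (480x640 bool, what is visible of it) and "box" ([left, top, right, bottom] in pixels, round what is visible of it).
The state is a dict: "clock": time; "qpos": joint angles; "qd": joint speeds; "joint_efforts": joint torques, N m; "position": TCP position; "tool_rot": TCP orientation; "force": force on the tool from outside, world axes, zero at the start; "moment": the same for the moment, N m; "grip_width": finger opening in m; "finger_force": force on a finger pad.
Only numpy, scipy, OpenCV 4.12 (cv2) and the standard library are available. Lean on these libraries where they do the work, as an engineer would, in place of code of your own. Each camera call takes 0.05 s, during which the arm holds its last target. There are 200 camera calls.

### The job

The bamboo steamer's lid is put away under the low plank shelf, with only its front edge and wire loop sticking out. Draw it out until it lies flat on the open counter in front of the shelf, its whole width clear of the plank, and let go of it there; then pick it up again and set it gently, without dropping it, on the steamer that stands in the pan, so that it sits fully home and level. Leave the steamer standing in its pan and do not disturb the things on the plank.

Things in the scene. Friction and masses are not known exactly. Their poses are not given: they have to be found in the camera images.
- lid: loose round bamboo steamer lid, about 0.4 kg. Origin: centre of its underside, z up. Plug 136 mm across, 10 mm deep (lower half tapered to 126 mm), drops into the steamer; flange 168 mm across, z = 10 to 18 mm, rests on the rim; domed top to z = 22 mm; dark wooden knob in the middle. A stiff wire loop sticks out from the flange to the lid's own -x
- lid_knob (a point): middle of the knob's gripping part: the knob is 34 mm across from z = 35 to 52 mm above the lid's origin (this point at 44 mm), on a 24 mm neck from 22 to 35 mm; rounded top at 55 mm
- lid_loop (a point): middle of the outer bar of the wire loop, in the lid's frame at (-124, 0, 21) mm. The bar is 7 mm thick, runs 64 mm along the lid's y, and leaves a 36 mm free gap between it and the flange
- steamer: open round bamboo steamer basket standing loose in the pan, 160 mm outside diameter, 144 mm inside diameter (wall 8 mm), 75 mm tall; origin: centre of its underside, z up
- steamer_rim (a point): centre of the steamer's mouth, at the level of its rim (75 mm above its origin). With the lid home, the lid's origin lies 10 mm below this point
- shelf: fixed low pine plank shelf. Origin: counter point 90 mm in front of the plank's front edge, midway; x points in under the plank, y along it. Plank x 90 to 230, y -170 to 170, underside 75, top 93 mm high; end boards 18 mm thick at y = -155 and 155 (x 100 to 220); open in front. The lid starts under it, knob about 40 mm behind the edge, loop in front
- hob: fixed black glass hob zone, 340 x 260 x 8 mm, with a shallow steel two-eared pan standing at its middle: 208 mm outside diameter, rim 43 mm above the counter, floor 12.5 mm above the counter. Origin: centre of the hob's underside at counter level
- tiffin: steel tiffin carrier with tiers and a wire handle on the plank, 95 mm across, 107 mm wide with its lever, 145 mm tall; origin: centre of its underside
- sauce_dish: white porcelain sauce dish on the plank, 84 mm across, 24 mm tall; origin: centre of its underside
- shaker: grey plastic spice shaker with a twist cap on the plank, 52 mm across, 96 mm tall; origin: centre of its underside
Not all that is in view belongs to the job. What is shaped like the steamer but blue is not meant.

How it is judged:
By the outcome, as a careful person would: the job done as asked, in the order asked, and still so for the second after the job is handed in, with the robot touching nothing.
It also fails if it takes over 56 s, if anything falls off the work surface, if the arm or the gripper's body presses on something with over 40 N, if the wrist force passes 120 N, or if a joint passes its speed limit or range.

## Working session

There is one attempt and no reset: what is moved stays moved. The work goes in short steps, Python scripts to look and compute and a tool call to move; the robot and the scene stay as the last step left them, time stands still between calls to the robot, and variables do not carry over. Pictures are saved under pics/ and viewed, at most 10 in all, crops included, and the job is handed in when it is done.

Besides the shell and the picture viewer there is one more tool, called after "Emit:" as name(argument=value, ...), one argument or row to a line, values as JSON. play_rows: Moves the arm, as the interface text tells. Its arguments: {"type":"object","properties":{"plan":{"type":"array"},"newtons":{"type":"number"}},"required":["plan"]}

```bash
mkdir -p pics
cat > h.py <<'E'
import numpy as np, cv2
from workcell import bot, grab_frame, regions_of
def pts(f,mask):
    v,u=np.nonzero(mask&(f["depth"]>0)); z=f["depth"][v,u]; K=f["camera_matrix"]
    c=np.c_[(u-K[0,2])*z/K[0,0],(v-K[1,2])*z/K[1,1],z]
    return (c-f["t"])@f["R"]
E
python3 - <<'E'
from h import *
s=bot.observe(); print({k:np.round(v,3).tolist() for k,v in s.items()})
for c in ["scene","side"]:
    f=grab_frame(c); cv2.imwrite(f"pics/{c}0.png",f["pixels"][:,:,::-1])
    for n in ["lid","lid_knob","lid_loop","steamer","steamer_rim","shelf","hob","tiffin","sauce_dish","shaker"]:
        for r in regions_of(n,c)[:3]:
            P=pts(f,r["mask"]); 
            print(c,n,round(r["p"],2),r["box"],np.round(np.median(P,0),3) if len(P) else "",np.round(np.percentile(P,[2,98],axis=0),3).tolist() if len(P) else "")
E
```

```text
{'clock': 0.0, 'qpos': [-1.216, 0.522, -0.036, 1.6, 0.021, 1.021, -0.113], 'qd': [0.001, 0.002, -0.0, 0.001, 0.002, 0.001, 0.002], 'joint_efforts': [0.002, -92.713, 1.981, -36.991, 0.018, 0.009, -0.0], 'position': [0.258, 0.569, 0.245], 'tool_rot': [-3.14, 0.0, 2.717], 'force': [0.673, 0.094, -0.754], 'moment': [0.001, 0.002, -0.042], 'finger_force': 0.0, 'grip_width': 0.086}
scene lid 0.61 [385.1, 214.0, 456.8, 258.3] [0.686 0.21  0.018] [[0.497, 0.16, 0.012], [0.703, 0.268, 0.022]]
scene lid_knob 0.69 [385.6, 207.1, 455.0, 257.3] [0.684 0.208 0.018] [[0.495, 0.156, 0.01], [0.702, 0.268, 0.023]]
scene lid_loop 0.7 [383.5, 207.7, 460.2, 258.5] [0.683 0.211 0.017] [[0.47, 0.155, -0.002], [0.715, 0.274, 0.074]]
scene steamer 0.83 [49.7, 237.2, 136.8, 313.7] [ 0.266 -0.5    0.039] [[0.203, -0.574, 0.002], [0.357, -0.426, 0.075]]
scene steamer 0.78 [210.7, 237.9, 278.8, 302.6] [ 0.478 -0.232  0.053] [[0.419, -0.314, 0.016], [0.572, -0.163, 0.088]]
scene steamer 0.7 [308.0, 311.3, 398.9, 407.1] [ 0.808 -0.196  0.03 ] [[0.739, -0.279, 0.001], [0.89, -0.127, 0.075]]
scene steamer_rim 0.94 [
[... 2067 characters left out ...]
5, 0.098]]
side hob 0.93 [262.5, 249.6, 435.1, 388.7] [ 0.413 -0.272  0.007] [[0.316, -0.358, 0.001], [0.644, -0.107, 0.042]]
side tiffin 0.73 [266.3, 97.4, 300.9, 153.6] [0.627 0.266 0.191] [[0.601, 0.24, 0.098], [0.684, 0.326, 0.233]]
side tiffin 0.26 [286.9, 132.7, 307.4, 168.9] [0.627 0.178 0.156] [[0.612, 0.167, 0.097], [0.654, 0.207, 0.191]]
side sauce_dish 0.57 [305.6, 169.2, 334.4, 189.3] [0.646 0.103 0.105] [[0.603, 0.055, 0.093], [0.678, 0.132, 0.119]]
side sauce_dish 0.53 [261.1, 248.8, 433.2, 386.8] [ 0.417 -0.271  0.007] [[0.315, -0.36, 0.001], [0.646, -0.106, 0.042]]
side shaker 0.88 [287.6, 133.5, 307.4, 171.0] [0.629 0.179 0.155] [[0.613, 0.167, 0.094], [0.659, 0.247, 0.191]]
```

View pics/scene0.png

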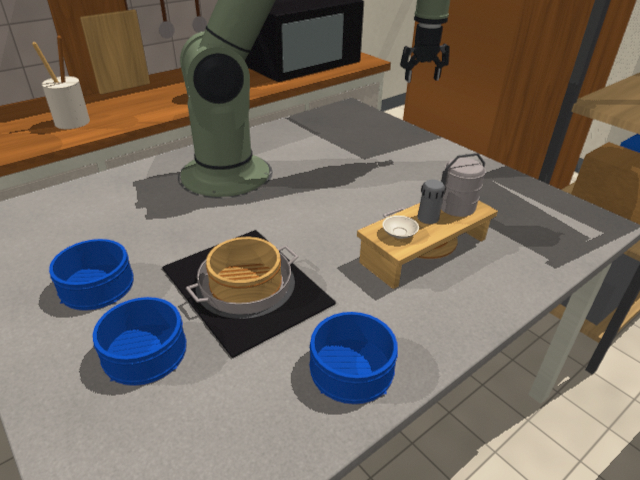

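View pics/side0.png

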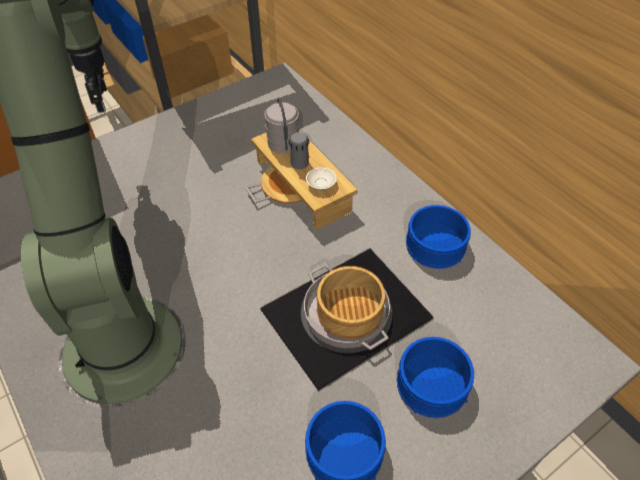

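Run:
```python
from h import *
from scipy.optimize import least_squares
def circ(P):
    r=least_squares(lambda x:np.hypot(P[:,0]-x[0],P[:,1]-x[1])-x[2],[*P[:,:2].mean(0),.08],loss="soft_l1",f_scale=.002); return np.round(r.x,4),len(P)
for c in ["scene","side"]:
    f=grab_frame(c); A=pts(f,np.ones((480,640),bool))
    q=lambda a,b:A[np.all((A>a)&(A<b),axis=1)]
    P=q([.39,-.34,.075],[.6,-.13,.10]); print(c,"rim top",np.percentile(P[:,2],[5,50,95]).round(4),circ(P[P[:,2]>.08]))
    # plank front edge
    P=q([.54,-.02,.085],[.75,.4,.1])
    fx=[]
    H=P[:,:2]; r=cv2.minAreaRect((H*1000).astype(np.float32)); print("plank",r, np.percentile(P[:,2],[5,50,95]))
    L=q([.4,.08,.008],[.62,.33,.035]); print("lid/loop n",len(L), L[:,0].min())
    np.save(f"L_{c}.npy",L)
    G=L[L[:,0]<.535]
    for xx in np.arange(.44,.62,.008):
        s=L[(L[:,0]>=xx)&(L[:,0]<xx+.008)]
        if len(s): print(round(xx,3),len(s),s[:,1].min().round(3),s[:,1].max().round(3),np.median(s[:,2]).round(3))
```

```text
scene rim top [0.0758 0.0841 0.0876] (array([ 0.4945, -0.2362,  0.0757]), 777)
plank ((645.9741821289062, 191.1976776123047), (342.5833435058594, 145.80184936523438), 87.6990966796875) [0.08821538 0.09133585 0.09628671]
lid/loop n 61 0.4911023161583634
0.488 19 0.197 0.264 0.021
0.496 39 0.196 0.265 0.021
0.504 3 0.197 0.265 0.022
side rim top [0.0762 0.0845 0.0896] (array([ 0.4888, -0.2363,  0.0757]), 721)
plank ((643.9442138671875, 191.8236541748047), (346.72393798828125, 144.8780975341797), 88.01587677001953) [0.0872014  0.09170225 0.09710444]
lid/loop n 936 0.44181579603354076
0.44 1 0.143 0.143 0.009
0.448 1 0.12 0.12 0.009
0.472 1 0.318 0.318 0.008
0.48 7 0.201 0.262 0.025
0.488 32 0.196 0.266 0.023
0.496 21 0.196 0.265 0.021
0.504 13 0.195 0.273 0.02
0.512 15 0.195 0.262 0.019
0.52 12 0.193 0.264 0.017
0.528 23 0.194 0.264 0.015
0.536 67 0.174 0.262 0.017
0.544 82 0.153 0.271 0.019
0.552 91 0.153 0.277 0.02
0.56 106 0.152 0.282 0.02
0.568 97 0.143 0.289 0.02
0.576 108 0.139 0.295 0.02
0.584 118 0.139 0.297 0.02
0.592 111 0.137 0.298 0.021
0.6 30 0.137 0.301 0.019
```

The wooden steamer stands in the pan at about (245,270) in the scene view, and the three others are blue decoys. The lid is under the plank, with its loop sticking out at about (258,195) in the side view.

Emit:
play_rows(
  plan=[
    [[0, 0, 0], [0, 0, 0.92], 0.2],
    [[0, 0, 0], [0, 0, 0.92], 0.2],
    [[0, 0, 0], [0, 0, 0.92], 0.2],
    [[0, 0, 0], [0, 0, 0.92], 0.2],
    [[0, 0, 0], [0, 0, 0.92], 0.2],
    [[0, 0, 0], [0, 0, 0.92], 0.2],
    [[0, 0, 0], [0, 0, 0.92], 0.2],
    [[0, 0, 0], [0, 0, 0.92], 0.2],
    [[0, 0, 0], [0, 0, 0.92], 0.2],
  ],
  newtons=40,
)

```text
clock: 2.33
position: [0.2576, 0.5695, 0.2453]
tool_rot: [-3.142, -0.0, 1.47]
force: [0.3, 0.2, 0.4]
grip_width: 0.0343
finger_force: 0.0
```

Emit:
play_rows(
  plan=[
    [[-0.97, 0.81, 0.35], [0, 0, 0], 0.2],
    [[-0.97, 0.81, 0.35], [0, 0, 0], 0.2],
    [[-0.97, 0.81, 0.35], [0, 0, 0], 0.2],
    [[-0.97, 0.81, 0.35], [0, 0, 0], 0.2],
    [[-0.97, 0.81, 0.35], [0, 0, 0], 0.2],
    [[-0.97, 0.81, 0.35], [0, 0, 0], 0.2],
    [[-0.97, 0.81, 0.35], [0, 0, 0], 0.2],
    [[-0.97, 0.81, 0.35], [0, 0, 0], 0.2],
    [[-0.97, 0.81, 0.35], [0, 0, 0], 0.2],
    [[-0.97, 0.81, 0.35], [0, 0, 0], 0.2],
    [[-0.97, 0.81, 0.35], [0, 0, 0], 0.2],
    [[-0.97, 0.81, 0.35], [0, 0, 0], 0.2],
    [[-0.97, 0.81, 0.35], [0, 0, 0], 0.2],
    [[0, 0, 0], [0, 0, 0], 0.2],
  ],
)

```text
clock: 4.08
position: [0.4904, 0.2281, 0.1311]
tool_rot: [-3.142, 0.001, 1.471]
force: [0.4, -0.3, 0.6]
grip_width: 0.0342
finger_force: 0.0
```

Run:
```python
from h import *
s=bot.observe(); print(s["clock"],np.round(s["position"],4),np.round(s["tool_rot"],4),s["grip_width"])
f=grab_frame("wrist"); cv2.imwrite("pics/wrist1.png",f["pixels"][:,:,::-1])
A=pts(f,np.ones((480,640),bool))
L=A[(A[:,2]>.010)&(A[:,2]<.032)&(A[:,0]>.45)&(A[:,0]<.62)&(A[:,1]>.1)&(A[:,1]<.33)]
for xx in np.arange(.47,.62,.004):
    q=L[(L[:,0]>=xx)&(L[:,0]<xx+.004)]
    if len(q): print(round(xx,3),len(q),q[:,1].min().round(4),q[:,1].max().round(4),np.median(q[:,2]).round(3))
for n in ["lid","lid_loop"]:
  for r in regions_of(n,"wrist")[:2]: print(n,r["p"],r["box"])
```

```text
4.075 [0.4904 0.2281 0.1311] [-3.1416e+00  1.1000e-03  1.4713e+00] 0.03417515669573684
0.486 20 0.2007 0.212 0.023
0.49 211 0.1979 0.2448 0.024
0.494 425 0.1989 0.2677 0.024
0.498 284 0.198 0.2682 0.024
0.502 113 0.1979 0.2678 0.023
0.506 102 0.1976 0.2675 0.022
0.51 103 0.1968 0.2664 0.022
0.514 104 0.1971 0.2659 0.021
0.518 105 0.1964 0.2655 0.021
0.522 98 0.1957 0.2647 0.02
0.526 102 0.1964 0.2637 0.02
0.53 99 0.1954 0.2631 0.019
0.534 315 0.1954 0.2627 0.018
0.538 485 0.1853 0.2619 0.019
0.542 568 0.1785 0.261 0.019
0.546 661 0.1719 0.2665 0.02
0.55 744 0.1664 0.2713 0.02
0.554 818 0.1612 0.2765 0.02
0.558 872 0.1574 0.2802 0.021
0.562 928 0.1542 0.2831 0.022
0.566 966 0.1512 0.2862 0.022
0.57 1000 0.1475 0.2892 0.022
0.574 1052 0.1454 0.2915 0.022
0.578 1073 0.1446 0.2937 0.022
0.582 1087 0.1427 0.2953 0.022
0.586 1121 0.1412 0.2975 0.022
0.59 1156 0.1387 0.2986 0.022
0.594 1160 0.1385 0.2995 0.023
0.598 1041 0.1375 0.3004 0.023
0.602 352 0.2153 0.3013 0.021
0.606 23 0.2893 0.3017 0.018
lid 0.87 [318.6, 117.1, 481.9, 335.2]
lid_loop 0.88 [320.0, 118.6, 483.9, 331.8]
```

View pics/wrist1.png

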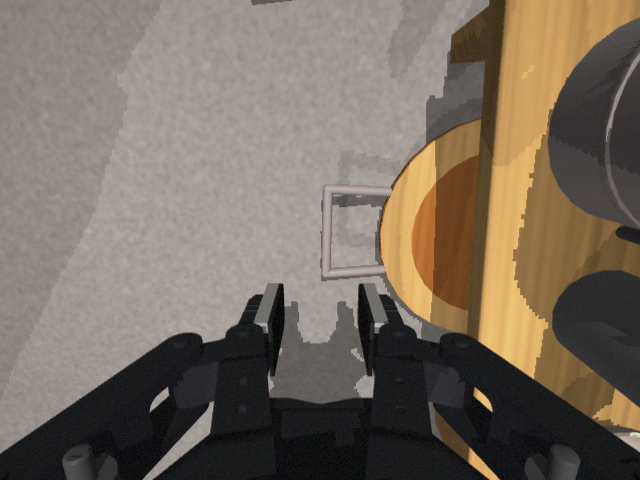

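The wrist view shows the loop at about (328..385, 188..277), in line with the jaws. I go down over the bar and close.

Emit:
play_rows(
  plan=[
    [[0.22, 0.14, 0.6], [0, 0, 0], 0.2],
    [[0, 0, 0.8], [0, 0, 0], 0.2],
    [[0, 0, 0.8], [0, 0, 0], 0.2],
    [[0, 0, 0.8], [0, 0, 0], 0.2],
    [[0, 0, 0.8], [0, 0, 0], 0.2],
    [[0, 0, 0.45], [0, 0, 0], 0.2],
    [[0, 0, 0.25], [0, 0, 0], 0.2],
    [[0, 0, 0], [0, 0, 0], 0.2],
    [[0, 0, 0], [0, 0, 0], 1],
    [[0, 0, 0], [0, 0, 0], 1],
    [[0, 0, 0], [0, 0, 0], 1],
    [[0, 0, 0], [0, 0, 0], 1],
    [[0, 0, 0], [0, 0, 0], 1],
  ],
  newtons=40,
)

```text
clock: 5.85
position: [0.4936, 0.2355, 0.0192]
tool_rot: [3.141, -0.0, 1.475]
force: [1.3, -1.8, 4.0]
grip_width: 0.0055
finger_force: 39.0
```

Emit:
play_rows(
  plan=[
    [[0, -0.2, 0], [0, 0, 0], 1],
    [[0, -0.4, 0], [0, 0, 0], 1],
    [[0, -0.4, 0], [0, 0, 0], 1],
    [[0, -0.4, 0], [0, 0, 0], 1],
    [[0, -0.4, 0], [0, 0, 0], 1],
    [[0, -0.4, 0], [0, 0, 0], 1],
    [[0, -0.4, 0], [0, 0, 0], 1],
    [[0, -0.4, 0], [0, 0, 0], 1],
    [[0, -0.4, 0], [0, 0, 0], 1],
    [[0, -0.4, 0], [0, 0, 0], 1],
    [[0, -0.4, 0], [0, 0, 0], 1],
    [[0, -0.4, 0], [0, 0, 0], 1],
    [[0, -0.4, 0], [0, 0, 0], 1],
    [[0, -0.4, 0], [0, 0, 0], 1],
    [[0, -0.4, 0], [0, 0, 0], 1],
    [[0, -0.2, 0], [0, 0, 0], 1],
    [[0, 0, 0], [0, 0, 0], 1],
  ],
)

```text
clock: 7.98
position: [0.343, 0.2499, 0.019]
tool_rot: [-3.14, 0.001, 1.476]
force: [-4.8, 1.0, 6.2]
grip_width: 0.0054
finger_force: 39.5
```

Run:
```python
from h import *
for c in ["side","scene"]:
    f=grab_frame(c); cv2.imwrite(f"pics/{c}2.png",f["pixels"][:,:,::-1])
    A=pts(f,np.ones((480,640),bool))
    L=A[(A[:,2]>.012)&(A[:,2]<.030)&(A[:,0]>.35)&(A[:,0]<.57)&(A[:,1]>.1)&(A[:,1]<.36)]
    print(c,len(L),np.percentile(L,[1,50,99],axis=0).round(3).tolist())
    K=A[(A[:,2]>.040)&(A[:,2]<.060)&(A[:,0]>.43)&(A[:,0]<.53)&(A[:,1]>.18)&(A[:,1]<.29)]
    print("knob",len(K),np.median(K,0),K.min(0),K.max(0))
    P=A[(A[:,2]>.086)&(A[:,2]<.097)&(A[:,0]>.54)&(A[:,0]<.75)&(A[:,1]>.0)&(A[:,1]<.4)]
    for y in np.arange(.02,.36,.05):
        q=P[abs(P[:,1]-y)<.01]
        if len(q): print(round(y,2),np.percentile(q[:,0],1).round(3))
```

```text
side 1921 [[0.357, 0.154, 0.013], [0.457, 0.222, 0.021], [0.543, 0.315, 0.028]]
knob 116 [0.46255938 0.23032298 0.05288282] [0.44706137 0.21524269 0.04129792] [0.48125668 0.25416412 0.05963128]
0.02 0.572
0.07 0.569
0.12 0.57
0.17 0.574
0.22 0.575
0.27 0.577
0.32 0.578
scene 1131 [[0.353, 0.153, 0.013], [0.457, 0.22, 0.02], [0.506, 0.316, 0.026]]
knob 105 [0.47231731 0.22951504 0.05115252] [0.4522724  0.21719693 0.0400042 ] [0.48852117 0.25111975 0.0559523 ]
0.02 0.574
0.07 0.574
0.12 0.577
0.17 0.577
0.22 0.579
0.27 0.677
0.32 0.684
```

View pics/side2.png

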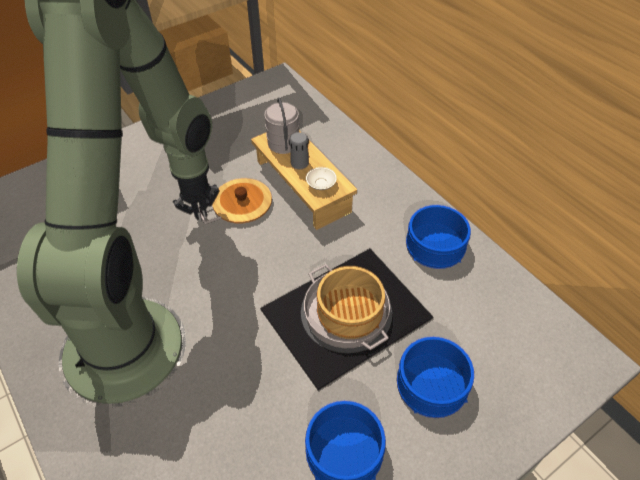

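The side view shows the lid wholly out in front of the plank at about (243,200), with its knob at (241,194). I let go, rise and go over the knob.

Emit:
play_rows(
  plan=[
    [[0, 0, 0], [0, 0, 0], 0.2],
    [[0, 0, 0], [0, 0, 0], 0.2],
    [[0, 0, 0], [0, 0, 0], 0.2],
    [[0, 0, -0.4], [0, 0, 0], 0.2],
    [[0, 0, -0.8], [0, 0, 0], 0.2],
    [[0, 0, -1], [0, 0, 0], 0.2],
    [[0, 0, -1], [0, 0, 0], 0],
    [[0, 0, -1], [0, 0, 0], -0.5],
    [[0, 0, -0.8], [0, 0, 0], -0.5],
    [[0, 0.4, 0], [0, 0, 0], -0.5],
    [[0, 0.5, 0], [0, 0, 0], -0.5],
    [[0, 0.5, 0], [0, 0, 0], -0.5],
    [[0, 0.5, 0], [0, 0, 0], -0.5],
    [[0, 0.4, 0], [0, 0, 0], -0.5],
    [[0, 0, 0], [0, 0, 0], -0.5],
    [[0, 0, 0], [0, 0, 0], -0.5],
  ],
)

```text
clock: 10.07
position: [0.401, 0.2444, 0.1439]
tool_rot: [-3.141, 0.0, 1.475]
force: [-0.4, -0.0, -0.2]
grip_width: 0.0639
finger_force: 0.0
```

```bash
cat > k.py <<'E'
from h import *
s=bot.observe(); print(s["clock"],np.round(s["position"],4),np.round(s["tool_rot"],4),s["grip_width"])
from scipy.optimize import least_squares
def circ(P,r0):
    r=least_squares(lambda x:np.hypot(P[:,0]-x[0],P[:,1]-x[1])-x[2],[*P[:,:2].mean(0),r0],loss="soft_l1",f_scale=.001); return np.round(r.x,4)
E
python3 - <<'E'
from k import *
f=grab_frame("wrist"); cv2.imwrite("pics/wrist3.png",f["pixels"][:,:,::-1])
A=pts(f,np.ones((480,640),bool)); q=lambda a,b:A[np.all((A>a)&(A<b),axis=1)]
K=q([.42,.18,.044],[.52,.29,.062]); h=cv2.convexHull((K[:,:2]*1e4).astype(np.float32))[:,0]/1e4
print(len(K),K.min(0),K.max(0),np.median(K,0),cv2.minEnclosingCircle(h.astype(np.float32)))
F=q([.36,.12,.012],[.56,.34,.024]); print(len(F),F.min(0),F.max(0))
h=cv2.convexHull((F[F[:,0]>.43][:,:2]*1e4).astype(np.float32))[:,0]/1e4; print(circ(h,.084))
T=q([.41,.17,.0],[.53,.30,.03]);print("top z",np.percentile(T[:,2],[10,50,90]))
E
```

```text
10.075 [0.401  0.2444 0.1439] [-3.1412e+00  2.0000e-04  1.4748e+00] 0.06386700043815259
1940 [0.45008053 0.21861304 0.04415645] [0.48361746 0.25253969 0.0569959 ] [0.46565775 0.23773097 0.05446341] ((0.4670214056968689, 0.23539283871650696), 0.01728726550936699)
31267 [0.36002168 0.15326911 0.01213696] [0.55086372 0.3194107  0.02399894]
[0.4677 0.2358 0.0836]
top z [0.02032994 0.02248351 0.02347902]
```

View pics/wrist3.png

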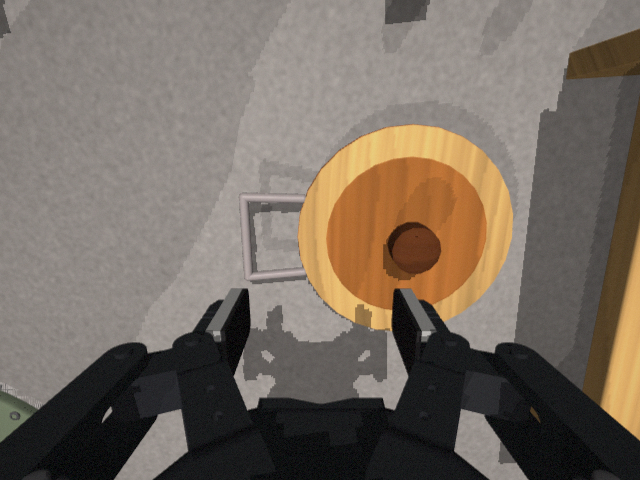

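The wrist view shows the lid clear of the plank with its knob at about (414,248), so I line up, go down and grip.

Emit:
play_rows(
  plan=[
    [[-0.1, 0.6, 0], [0, 0, 0], -0.5],
    [[0, 0.7, 0], [0, 0, 0], -0.5],
    [[0, 0.7, 0], [0, 0, 0], -0.5],
    [[0, 0.66, 0.3], [0, 0, 0], -0.5],
    [[0, 0, 0.8], [0, 0, 0], -0.5],
    [[0, 0, 0.9], [0, 0, 0], -0.5],
    [[0, 0, 0.9], [0, 0, 0], -0.5],
    [[0, 0, 0.8], [0, 0, 0], -0.5],
    [[0, 0, 0.46], [0, 0, 0], -0.5],
    [[0, 0, 0], [0, 0, 0], -0.5],
    [[0, 0, 0], [0, 0, 0], 1],
    [[0, 0, 0], [0, 0, 0], 1],
    [[0, 0, 0], [0, 0, 0], 1],
    [[0, 0, 0], [0, 0, 0], 1],
    [[0, 0, 0], [0, 0, 0], 1],
    [[0, 0, 0], [0, 0, 0], 1],
  ],
  newtons=60,
)

```text
clock: 12.12
position: [0.4675, 0.2358, 0.041]
tool_rot: [3.141, -0.001, 1.475]
force: [-2.4, -1.4, 10.1]
grip_width: 0.0322
finger_force: 58.7
```

Emit:
play_rows(
  plan=[
    [[0, 0, -0.2], [0, 0, 0], 1],
    [[0, 0, -0.4], [0, 0, 0], 1],
    [[0, 0, -0.6], [0, 0, 0], 1],
    [[0, 0, -0.8], [0, 0, 0], 1],
    [[0, 0, -0.8], [0, 0, 0], 1],
    [[0, 0, -0.8], [0, 0, 0], 1],
    [[0, 0, -0.8], [0, 0, 0], 1],
    [[0, 0, -0.6], [0, 0, 0], 1],
    [[0, 0, -0.4], [0, 0, 0], 1],
    [[0, 0, -0.2], [0, 0, 0], 1],
    [[0, 0, 0], [0, 0, 0], 1],
  ],
)

```text
clock: 13.5
position: [0.4673, 0.2355, 0.18]
tool_rot: [-3.142, 0.0, 1.475]
force: [-0.0, 0.4, -4.1]
grip_width: 0.0318
finger_force: 60.0
```

```bash
cat > rim.py <<'E'
from k import *
def rim(c):
    f=grab_frame(c); A=pts(f,np.ones((480,640),bool)); P=A[np.all((A>[.38,-.35,.083])&(A<[.6,-.12,.095]),axis=1)]
    x=circ(P,.076); 
    for _ in range(6):  # mid-wall circle of known radius, equal weight per angle
        d=P[:,:2]-x[:2]; r=np.hypot(*d.T); a=(np.arctan2(d[:,1],d[:,0])//(np.pi/18)).astype(int); ok=(r>.068)&(r<.084)
        o=[P[ok&(a==k),:2].min(0)*0+(np.percentile(r[ok&(a==k)],5)+np.percentile(r[ok&(a==k)],95))/2*np.array([np.cos((k+.5)*np.pi/18),np.sin((k+.5)*np.pi/18)])+x[:2] for k in range(-18,18) if (ok&(a==k)).sum()>3]
        o=np.array(o); x=circ(o,.076)
    print(c,"rim",x,len(o),"z",np.median(P[:,2]).round(4)); return x,f,A
E
python3 - <<'E'
from rim import *
for c in ["scene","side"]:
    x,f,A=rim(c)
    L=A[np.all((A>[.36,.1,.13])&(A<[.56,.36,.18]),axis=1)]
    F=L[L[:,2]<.168]; F=F[F[:,2]>.154]
    if len(F)>50:
        p=np.linalg.lstsq(np.c_[F[:,:2]-[.467,.236],np.ones(len(F))],F[:,2],rcond=None)[0]; print("lid top plane",p.round(4),len(F))
E
```

```text
13.5 [0.4673 0.2355 0.18  ] [-3.1415e+00  1.0000e-04  1.4748e+00] 0.03181977785743215
scene rim [ 0.4933 -0.2356  0.0755] 36 z 0.0859
lid top plane [-0.0021  0.0024  0.1585] 1368
side rim [ 0.4891 -0.2359  0.0756] 36 z 0.086
lid top plane [-0.0011 -0.001   0.1588] 1679
```

Emit:
play_rows(
  plan=[
    [[-0.4, 0.06, 0], [0, 0, 0], 1],
    [[-0.7, 0.1, 0], [0, 0, 0], 1],
    [[-1, 0.15, 0], [0, 0, 0], 1],
    [[-1, 0.15, 0], [0, 0, 0], 1],
    [[-1, 0.15, 0], [0, 0, 0], 1],
    [[-1, 0.15, 0], [0, 0, 0], 1],
    [[-1, 0.15, 0], [0, 0, 0], 1],
    [[-1, 0.15, 0], [0, 0, 0], 1],
    [[-1, 0.15, 0], [0, 0, 0], 1],
    [[-1, 0.15, 0], [0, 0, 0], 1],
    [[-1, 0.15, 0], [0, 0, 0], 1],
    [[-1, 0.15, 0], [0, 0, 0], 1],
    [[-1, 0.15, 0], [0, 0, 0], 1],
    [[-1, 0.15, 0], [0, 0, 0], 1],
    [[-1, 0.15, 0], [0, 0, 0], 1],
    [[-1, 0.15, 0], [0, 0, 0], 1],
    [[-1, 0.15, 0], [0, 0, 0], 1],
    [[-1, 0.15, 0], [0, 0, 0], 1],
    [[-0.95, 0.15, 0], [0, 0, 0], 1],
    [[-0.6, 0.05, 0], [0, 0, 0], 1],
  ],
)

```text
clock: 16.1
position: [0.4902, -0.2372, 0.18]
tool_rot: [-3.141, 0.0, 1.473]
force: [-0.2, -0.3, -5.1]
grip_width: 0.0316
finger_force: 60.0
```

Emit:
play_rows(
  plan=[
    [[0, 0, 0], [0, 0, 0], 1],
    [[0, 0, 0], [0, 0, 0], 1],
    [[0, 0, 0], [0, 0, 0], 1],
  ],
)

```text
clock: 16.48
position: [0.4913, -0.2344, 0.18]
tool_rot: [-3.142, -0.0, 1.476]
force: [-0.1, -0.4, -4.2]
grip_width: 0.0322
finger_force: 60.0
```

Run:
```python
from rim import *
s=bot.observe(); p=s["position"]
for c in ["scene","side"]:
    x,f,A=rim(c); cv2.imwrite(f"pics/{c}4.png",f["pixels"][:,:,::-1])
    L=A[(A[:,2]>p[2]-.035)&(A[:,2]<p[2]-.019)&(np.hypot(A[:,0]-p[0],A[:,1]-p[1])<.1)]
    h=cv2.convexHull((L[L[:,0]>p[0]-.05][:,:2]*1e4).astype(np.float32))[:,0]/1e4
    print("lid",circ(h,.084),len(h))
    K=A[(A[:,2]>p[2]-.009)&(A[:,2]<p[2]+.02)&(np.hypot(A[:,0]-p[0],A[:,1]-p[1])<.02)]; print("knob",len(K))
    T=A[(A[:,2]>p[2]-.028)&(A[:,2]<p[2]-.015)&(np.hypot(A[:,0]-p[0],A[:,1]-p[1])<.08)]
    print("plane",np.linalg.lstsq(np.c_[T[:,:2]-p[:2],np.ones(len(T))],T[:,2],rcond=None)[0].round(4))
```

```text
16.475 [ 0.4913 -0.2344  0.18  ] [-3.1415e+00 -3.0000e-04  1.4758e+00] 0.03218137237480496
scene rim [ 0.4936 -0.2358  0.0755] 23 z 0.0858
lid [ 0.4952 -0.2351  0.0835] 38
knob 113
plane [-0.0024  0.003   0.1594]
side rim [ 0.4892 -0.2355  0.0758] 19 z 0.0861
lid [ 0.4897 -0.2347  0.0841] 35
knob 176
plane [0.0052 0.0075 0.1593]
```

View pics/scene4.png

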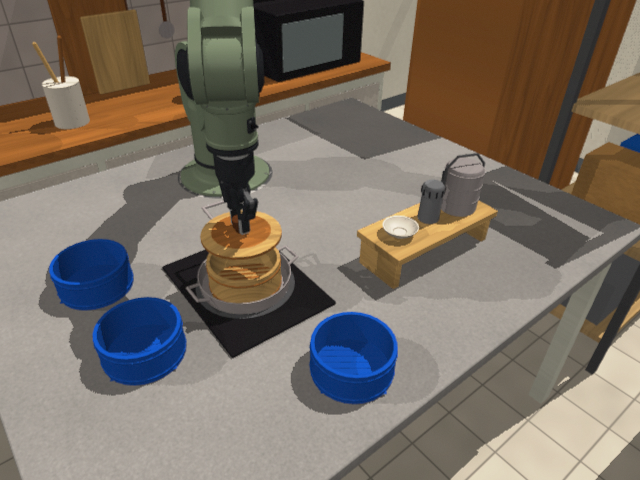

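The scene view shows the level lid right above the wooden steamer at about (242,235). It needs a 1 mm correction before I lower it.

Emit:
play_rows(
  plan=[
    [[-0.04, -0.04, 0.2], [0, 0, 0], 1],
    [[0, 0, 0.4], [0, 0, 0], 1],
    [[0, 0, 0.4], [0, 0, 0], 1],
    [[0, 0, 0.4], [0, 0, 0], 1],
    [[0, 0, 0.3], [0, 0, 0], 1],
    [[0, 0, 0.2], [0, 0, 0], 1],
    [[0, 0, 0.15], [0, 0, 0], 1],
    [[0, 0, 0.1], [0, 0, 0], 1],
    [[0, 0, 0.1], [0, 0, 0], 1],
    [[0, 0, 0.05], [0, 0, 0], 1],
    [[0, 0, 0], [0, 0, 0], 1],
  ],
)

```text
clock: 17.95
position: [0.4902, -0.2361, 0.1226]
tool_rot: [3.142, 0.0, 1.475]
force: [-0.0, 0.4, -3.5]
grip_width: 0.0319
finger_force: 60.0
```

Still free, with no contact force. I go on in small steps.

Emit:
play_rows(
  plan=[
    [[0, 0, 0.04], [0, 0, 0], 1],
    [[0, 0, 0.04], [0, 0, 0], 1],
    [[0, 0, 0.04], [0, 0, 0], 1],
    [[0, 0, 0], [0, 0, 0], 1],
    [[0, 0, 0], [0, 0, 0], 1],
  ],
)

```text
clock: 18.58
position: [0.4902, -0.236, 0.1196]
tool_rot: [-3.142, -0.0, 1.475]
force: [0.9, 0.7, -5.3]
grip_width: 0.0318
finger_force: 60.0
```

Emit:
play_rows(
  plan=[
    [[0, 0, 0.03], [0, 0, 0], 1],
    [[0, 0, 0], [0, 0, 0], 1],
    [[0, 0, 0], [0, 0, 0], 1],
  ],
)

```text
clock: 18.95
position: [0.4902, -0.2361, 0.1188]
tool_rot: [3.142, -0.0, 1.475]
force: [-0.7, -0.3, -4.5]
grip_width: 0.032
finger_force: 60.0
```

Emit:
play_rows(
  plan=[
    [[0, 0, 0.03], [0, 0, 0], 1],
    [[0, 0, 0], [0, 0, 0], 1],
    [[0, 0, 0], [0, 0, 0], 1],
  ],
)

```text
clock: 19.32
position: [0.4903, -0.2361, 0.1185]
tool_rot: [3.141, -0.0, 1.475]
force: [-1.9, 1.3, 6.0]
grip_width: 0.0322
finger_force: 61.0
```

Emit:
play_rows(
  plan=[
    [[0, 0, 0.02], [0, 0, 0], 1],
    [[0, 0, 0], [0, 0, 0], 1],
    [[0, 0, 0], [0, 0, 0], 1],
  ],
)

```text
clock: 19.7
position: [0.4903, -0.2361, 0.1185]
tool_rot: [3.141, -0.0, 1.475]
force: [-6.1, 4.6, 17.1]
grip_width: 0.0321
finger_force: 62.0
```

The lid makes contact at exactly the home height. I ease off, open and rise.

Emit:
play_rows(
  plan=[
    [[0, 0, -0.03], [0, 0, 0], 1],
    [[0, 0, 0], [0, 0, 0], 0.1],
    [[0, 0, 0], [0, 0, 0], -0.2],
    [[0, 0, 0], [0, 0, 0], -0.5],
    [[0, 0, 0], [0, 0, 0], -0.5],
    [[0, 0, 0], [0, 0, 0], -0.5],
    [[0, 0, -0.3], [0, 0, 0], -0.5],
    [[0, 0, -0.6], [0, 0, 0], -0.5],
    [[0, 0, -0.9], [0, 0, 0], -0.5],
    [[0, 0, -1], [0, 0, 0], -0.5],
    [[0, 0, -1], [0, 0, 0], -0.5],
    [[0, 0, -1], [0, 0, 0], -0.5],
    [[0, 0, -0.6], [0, 0, 0], -0.5],
    [[0, 0, 0], [0, 0, 0], -0.5],
    [[0, 0, 0], [0, 0, 0], -0.5],
  ],
)

```text
clock: 21.58
position: [0.4899, -0.2359, 0.2527]
tool_rot: [-3.141, -0.0, 1.475]
force: [-1.3, -0.7, 0.1]
grip_width: 0.0642
finger_force: 0.0
```

Run:
```python
from k import *
p=np.array([.4903,-.236]); ims=[]
for c in ["scene","side"]:
    f=grab_frame(c); A=pts(f,np.ones((480,640),bool)); ims.append(f["pixels"][:,:,::-1])
    r=np.hypot(A[:,0]-p[0],A[:,1]-p[1])
    L=A[(r<.08)&(r>.03)&(A[:,2]>.085)&(A[:,2]<.112)]
    print(c,"lid top plane",np.linalg.lstsq(np.c_[L[:,:2]-p,np.ones(len(L))],L[:,2],rcond=None)[0].round(4),len(L))
a,b=ims; cv2.imwrite("pics/end.png",np.hstack([cv2.resize(a[140:360,140:500],(400,244)),cv2.resize(b[100:400,200:500],(400,400))[:244+156]]) if 0 else np.hstack([cv2.copyMakeBorder(cv2.resize(a[140:360,140:500],(400,244)),0,156,0,0,0),cv2.resize(b[100:400,200:500],(400,400))]))
```

```text
21.575 [ 0.4899 -0.2359  0.2527] [-3.1408e+00 -2.0000e-04  1.4749e+00] 0.06418952902829539
scene lid top plane [-0.001   0.0003  0.0977] 2195
side lid top plane [-0.0017  0.0015  0.0976] 2591
```

View pics/end.png

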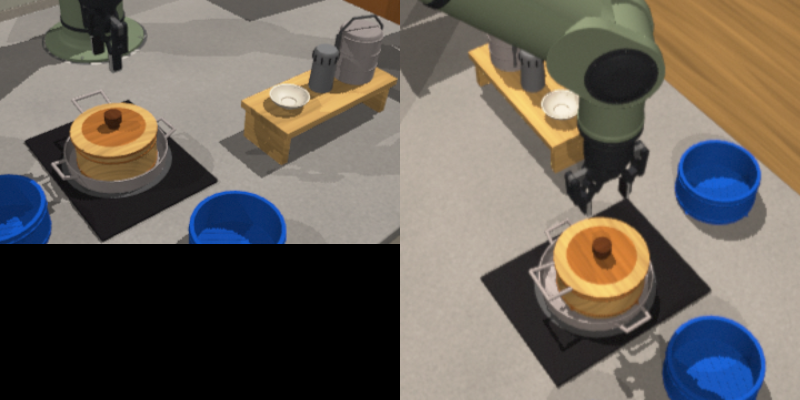

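The end picture shows the lid seated on the steamer at about (115,130) on the left and (600,255) on the right. Its tilt is under 0.2°, the plank things are in place, and the robot is clear.

```bash
python3 -c "
from workcell import bot
print(bot.job_done())"
```

```text
the job is handed in; nothing more can be done
None
```

The lid was drawn out clear of the plank and let go, then picked up by its knob and set home and level (tilt under 0.2°) on the steamer in its pan; the things on the plank look undisturbed, and the job is handed in at about 22 s.

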